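# Bracket out of the dust guard and into the rack

### The arm

A 6-joint arm with a two-finger parallel gripper is mounted at the origin on the work surface. World frame = base frame: x ahead of the robot, y to its left, z up, the work surface at z = 0. Lengths are in m, angles in rad, forces in N, time in s.
With the tool pointing down it reaches from about 0.375 to 0.925 m from the base axis. Payload 5.7 kg.
Tool frame: the origin (TCP) lies midway between the tips of the shut fingers; the grasp point (between the pads) lies 19 mm behind it; z points along the fingers, y is the line along which they close (so a half turn about z gives the same grasp; the last joint's range is limited). The gripper opens to 88 mm and grips with 3 to 60 N. Pads are 20 mm wide; open, the fingers measure 115 mm over their backs; the gripper's body (75 mm by 178 mm) begins 61 mm behind the grasp point.
Start: joints at [1.124, 0.359, 1.51, -0, 1.272, -0.115], TCP at [0.195, 0.567, 0.223] pointing down, gripper open.
Joint ranges: [-2.97, 2.97], [-1.01, 2.36], [0.21, 2.38], [-0.96, 4.11], [0.2, 2.71], [-2.98, 2.98]. Speed limits (rad/s): [2.39, 2.39, 3.14, 3.14, 3.14, 3.14].

### API

Orientations are given as a unit quaternion [x, y, z, w].
In Python, from bench import move_ptp, servo_line, goto_joints, move_gripper, sleep, inverse_kinematics, capture, PlanningError, close_job, spot_in, silhouettes, current_clock, current_joint_pos, current_qvel, current_joint_torque, current_position, current_orientation, current_force, current_torque, current_finger_gap, current_grip_force gives the robot as it stands. Calls block until the motion is done:
- move_ptp(position, orientation): joint-space move of the TCP to a pose.
- servo_line(position, orientation=None, rate=0.15, contact_N=None): straight line of the TCP; orientation=None keeps the orientation; rate is the mean speed in m/s. With contact_N (N) it stops when the force on the tool has changed by that much, and returns True; else False.
- goto_joints(angles): joint-space move.
- move_gripper(opening): finger opening in m; the grip force is fixed at half the most; returns when the fingers have stopped.
- sleep(seconds).
- inverse_kinematics(position, orientation): joint angles nearest the present ones, or None.
- capture(name): name is "side" or "top"; returns a dict with "image" (480x640x3 uint8, blue, green, red), "range_z" (480x640 float32, m along the optical axis (not along the pixel's ray), 0 where there is no reading), "intrinsics" (3x3 intrinsics, pixels), "k1" (the pictures are not rectified: a ray, as slopes to the right and down, at radius r is drawn at 1 + k1 r^2 times it, then the intrinsics apply), "R" (3x3) and "t" (3): a world point X has camera coordinates R X + t. Camera axes: x right, y down, z forward; pixel columns grow to the right and rows downward; lengths in m; the calibration is good to about 2 mm. A picture is of the moment at which its call begins.
A pose or a line that the arm cannot do raises PlanningError and nothing moves.
- close_job(): hands the job in; it is judged then, once.
Trained networks look in the newest picture that a camera, given by its name, has taken for a name from the list of things; names that differ only in an ending like _2 or _b are one class to them, and where a whole thing is asked for, a point or a joint stands for the part that bears it (a point fixed in the world has none). Each returns a list of dicts, best first, with "conf" (0 to 1); they miss things now and then, are a little off and sometimes report something else, mostly with a low value. They report only what shows in the picture. A call takes as long as a camera call. They do not tell look-alikes from the thing itself.
- spot_in(camera, query): "xy" ([column, row] in pixels, amid what is visible of it).
- silhouettes(camera, query): "region" (480x640 bool, what is visible of it) and "xy" ([column, row] in pixels, amid what is visible of it).
Readings, each from a call of its own:
- current_clock(): time.
- current_joint_pos(): joint angles.
- current_qvel(): joint speeds.
- current_joint_torque(): joint torques, N m.
- current_position(): TCP position.
- current_orientation(): TCP orientation.
- current_force(): force on the tool from outside, world axes, zero at the start.
- current_torque(): the same for the moment, N m.
- current_finger_gap(): finger opening in m.
- current_grip_force(): force on a finger pad.
Only numpy, scipy, OpenCV 4.12 (cv2) and the standard library are available. Lean on these libraries where they do the work, as an engineer would, in place of code of your own. Each camera call takes 0.05 s, during which the arm holds its last target. There are 200 camera calls.

### The job

The L-shaped wooden bracket has dried under the wire-topped dust guard: draw it out through the guard's front opening by the end of its long arm, turning it so that its short arm follows through the opening, and lay it flat on the open table in front of the guard, letting go of it there. Then take it again nearer its short arm and slide the long arm, end first, into the empty bay of the low wooden rack until at least half of the arm is inside, and leave it lying flat with the short arm outside. Leave the jar of brushes where it stands.

Things in the scene. Friction and masses are not known exactly. Their poses are not given: they have to be found in the camera images.
- bracket: L-shaped bracket of light wood lying flat, 18 mm thick, arms 24 mm wide, 60 to 130 g. Origin: on its underside where the arms' centre lines cross (12 mm in from the corner's outer edges). x runs along the long arm to its end at x = 158 mm; the short arm runs along -y to y = -78 mm; z up. At the start 75 to 90 mm of the long arm sticks out of the guard's opening.
- long_end (a point): Middle of the end face of the bracket's long arm, 9 mm above its underside; axes as the bracket's.
- short_end (a point): Middle of the end face of the bracket's short arm, 9 mm above its underside; axes as the bracket's. It starts inside the guard, behind the front wall on the guard's -y side.
- guard: Dust guard, fixed: white walls 8 mm thick, 46 mm high, roof of steel wires (top at 50 mm), no floor. Origin: on the table, mid-opening, in the front wall's outer face; x points straight out of the opening, z up. Opening 66 mm wide (y = -33 to 33 mm), 46 mm high. The front wall fills x = -8 to 0, y = -113 to -33 and 33 to 53 mm. A paint tube lies by its +y side.
- post (a point): Middle of the end of the front wall on the opening's -y side (guard x = -4, y = -33 mm; 23 mm up). The bracket comes out by drawing it until the short arm nears this wall, then turning it a quarter turn clockwise seen from above, the L's inner corner going round this point, so that the short arm points back into the guard and follows through the opening.
- inside (a point): Middle of the guard's inside, on the table; axes as the guard's. The clear inside measures 130 mm along x (depth) by 150 mm along y.
- rack: Low dark-wood rack, fixed: two bays side by side under a roof of slats, 46 mm high over all, no floor, walls 8 mm. Origin: on the table, mid-mouth of the empty bay; x points into the bay, z up. The empty bay is 60 mm wide (y = -30 to 30 mm), 40 mm high, 120 mm deep. The bay on its +y side (to y = 91 mm) is full of laths that stick out up to 32 mm.
- bay_back (a point): Middle of the foot of the empty bay's back wall, 120 mm in from the mouth; axes as the rack's.
- brush_jar: Glass jar with paint brushes in it, 72 mm across, brushes to about 260 mm high; origin in the middle of its underside. To be left alone.
Mind the look-alikes: they are no part of the job. What is shaped like the rack but green is not meant.

How it is judged:
On the way:
1. the bracket lies flat on the table, let go, wholly in front of the guard's front and not yet in the rack (x of each of bracket, long_end, short_end in the frame of guard above 0 m and x of long_end in the frame of rack below 0.03 m and height (world z) of bracket below 0.006 m and angle between bracket's own z axis and vertical below 0.12 rad and contact force between the fingers and bracket below 0.1 N and linear speed of bracket below 0.02 m/s), for 0.2 s.
At the end, for the whole second after the job is handed in: The bracket lies flat (underside within 6 mm of the table, tilt under 0.12 rad), released and at rest, the end of its long arm 60 to 130 mm inside the mouth of the empty bay and within 30 mm of the bay's middle line, its corner outside the mouth (x of long_end in the frame of rack between 0.06 and 0.13 m and y of long_end in the frame of rack between -0.03 and 0.03 m and x of bracket in the frame of rack below 0 m and height (world z) of long_end below 0.02 m and height (world z) of bracket below 0.006 m and angle between bracket's own z axis and vertical below 0.12 rad and contact force between the fingers and bracket below 0.1 N and linear speed of bracket below 0.02 m/s); the robot touches nothing.
It fails at once if the jar of brushes is moved by more than 30 mm (distance of brush_jar from where it was at the start of the episode above 0.03 m).
It also fails if it takes over 62 s, if anything falls off the work surface, if the arm or the gripper's body presses on something with over 40 N, if the wrist force passes 120 N, or if a joint passes its speed limit or range.

## Working session

There is one attempt and no reset: what is moved stays moved. The work goes in short steps, each a Python script; the robot and the scene stay as the last script left them, time stands still between calls to the robot, and variables do not carry over. Pictures are saved under pics/ and viewed, at most 10 in all, crops included, and the job is handed in when it is done.

```bash
mkdir -p pics
cat > h.py <<'E'
import numpy as np, cv2
from bench import *
def rays(c,uv):
    K=np.array(c["intrinsics"]);uv=np.atleast_2d(uv).astype(float)
    return cv2.undistortPoints(uv.reshape(-1,1,2),K,np.array([c["k1"],0,0,0,0],float)).reshape(-1,2)
def onplane(c,uv,z):
    R=np.array(c["R"]);t=np.array(c["t"]);p=rays(c,uv);d=np.c_[p,np.ones(len(p))]@R;o=-R.T@t
    return o+d*((z-o[2])/d[:,2])[:,None]
def cloud(c,mask=None):
    z=c["range_z"];m=z>0
    if mask is not None:m&=mask
    v,u=np.nonzero(m);p=rays(c,np.c_[u,v]);d=z[v,u][:,None]
    return (np.c_[p,np.ones(len(p))]*d-np.array(c["t"]))@np.array(c["R"]),np.c_[u,v]
def proj(c,X):
    R=np.array(c["R"]);return cv2.projectPoints(np.atleast_2d(X).astype(float),cv2.Rodrigues(R)[0],np.array(c["t"],float),np.array(c["intrinsics"]),np.array([c["k1"],0,0,0,0],float))[0].reshape(-1,2)
E
python3 - <<'E'
from h import *
for n in("top","side"):
    c=capture(n);cv2.imwrite(f"pics/{n}0.png",c["image"])
    print(n,-np.array(c["R"]).T@c["t"],np.array(c["R"])[2])
    for q in("bracket","guard","rack","brush_jar"):
        for r in silhouettes(n,q)[:3]:
            P,_=cloud(c,r["region"]);print(q,round(r["conf"],2),np.round(r["xy"]),r["region"].sum(),np.median(P,0).round(3) if len(P) else None)
print(current_clock(),current_orientation())
E
```

```text
top [0.40091302 0.06563682 1.16320682] [ 0.07827931  0.0162936  -0.99679831]
bracket 0.85 [404. 226.] 1480 [ 0.533 -0.097  0.017]
guard 0.68 [433. 201.] 2965 [ 0.57  -0.154  0.046]
rack 0.88 [188. 191.] 4277 [0.604 0.313 0.042]
rack 0.84 [210. 382.] 4304 [0.243 0.277 0.043]
brush_jar 0.64 [446.  89.] 2314 [ 0.783 -0.181  0.077]
brush_jar 0.44 [432. 209.] 2940 [ 0.563 -0.15   0.046]
side [0.47267643 0.70453274 0.7890487 ] [ 0.01470107 -0.65434951 -0.75604933]
bracket 0.96 [293. 198.] 801 [ 0.534 -0.094  0.017]
guard 0.69 [282. 172.] 2059 [ 0.568 -0.184  0.032]
guard 0.66 [192. 155.] 1967 [ 0.781 -0.171  0.079]
rack 0.89 [443. 338.] 4955 [0.251 0.287 0.042]
rack 0.78 [251. 356.] 5002 [0.604 0.323 0.042]
0.5 [ 1.65125956e-01  9.86272483e-01 -9.06239192e-05 -2.37025794e-05]
```

View pics/top0.png

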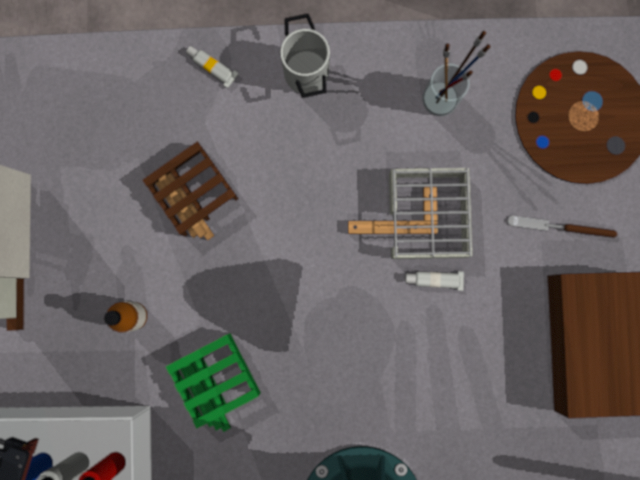

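View pics/side0.png

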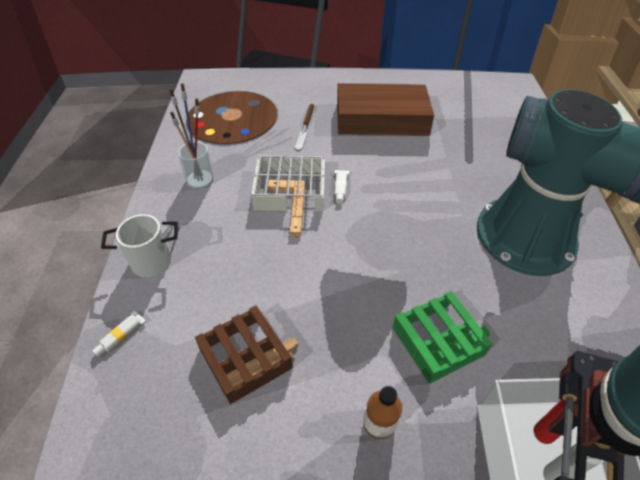

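The top view has +x up and +y to the left. It shows:
- **Guard:** around (432,213), opening facing left (world +y).
- **Bracket:** its long arm sticks out to (350,228), and its short arm points up at (431,190).
- **Rack:** the brown one is at (188,191). Its laths stick out at lower right (208,235), so the empty bay's mouth is near (222,215).
- **Jar:** at (445,90).

The green rack at (213,380) is the decoy. Next I fit the poses.

```bash
cat > fit.py <<'E'
from h import *
from scipy.optimize import minimize
def box(p,b):
    d=np.maximum(np.maximum([b[0],b[2]]-p,p-[b[1],b[3]]),0);return np.hypot(d[:,0],d[:,1])
def fit(P,boxes,g):
    P=P[:,:2]
    def tol(q):
        c,s=np.cos(q[2]),np.sin(q[2]);return (P-q[:2])@np.array([[c,-s],[s,c]])
    def f(q):
        l=tol(q);d=np.min([box(l,b) for b in boxes],0);d=np.minimum(d,.006);return (d**2).sum()*1e6+ .02*sum(np.abs(l.mean(0)))
    best=None
    for da in(-.15,0,.15):
        S=np.array([g+np.array([0,0,da])]+[g+np.array(v) for v in((.02,0,da),(0,.02,da),(0,0,da+.15))])
        r=minimize(f,g,method="Nelder-Mead",options=dict(initial_simplex=S,maxiter=2000,xatol=1e-5,fatol=1e-4))
        if best is None or r.fun<best.fun:best=r
    l=tol(best.x);return best.x,best.fun/len(P),np.r_[np.percentile(l,.5,0),np.percentile(l,99.5,0)]
L=[(-.012,.158,-.012,.012),(-.012,.012,-.078,.012)]
G=[(-.146,0,-.113,.053)]; RK=[(0,.128,-.038,.099)]
def pts(c,z0,z1,ctr,rad,zp,kind):
    P,uv=cloud(c);m=(P[:,2]>z0)&(P[:,2]<z1)&(np.hypot(P[:,0]-ctr[0],P[:,1]-ctr[1])<rad)
    P,uv=P[m],uv[m];hsv=cv2.cvtColor(c["image"],cv2.COLOR_BGR2HSV)[uv[:,1],uv[:,0]].astype(int)
    h,s,v=hsv.T
    k={"wood":(h<22)&(s>90)&(v>120),"white":(s<60),"dark":(h<22)&(s>90)&(v<120)}[kind]
    return onplane(c,uv[k],zp)
def brk(c,ctr,g,rad=.2):return fit(pts(c,.008,.03,ctr,rad,.018,"wood"),L,np.array(g))
E
python3 - <<'E'
from fit import *
for n in("top","side"):
    c=capture(n);np.set_printoptions(precision=4,suppress=True)
    for nm,a in(("guard",((.038,.06,(.56,-.15),.15,.048,"white"),G,(.535,-.07,np.pi/2))),("rack",((.036,.055,(.604,.313),.13,.046,"dark"),RK,(.56,.25,.62)))):
        P=pts(c,*a[0]);print(n,nm,len(P),*fit(P,a[1],np.array(a[2])))
    print(n,"bracket",*brk(c,(.55,-.09),(.535,-.14,np.pi/2)))
    P,_=cloud(c);m=(np.hypot(P[:,0]-.79,P[:,1]+.19)<.12)&(P[:,2]>.02);P=P[m]
    for a,b in((.02,.1),(.1,.16),(.16,.3)):
        Q=P[(P[:,2]>a)&(P[:,2]<b)]
        if len(Q)>5:print("jar",a,b,len(Q),Q.min(0),Q.max(0),np.median(Q,0))
E
```

```text
top guard 2259 [ 0.5219 -0.0709  1.5569] 2.256795771716581e-06 [-0.1458 -0.112  -0.0005  0.0525]
top rack 2661 [0.5726 0.2518 0.5933] 1.8911459718642513e-05 [ 0.0009 -0.0376  0.1276  0.0885]
top bracket [ 0.5267 -0.1485  1.5502] 0.0004578223928581057 [-0.0118 -0.0764  0.1579  0.0117]
jar 0.02 0.1 1210 [ 0.746  -0.2173  0.0201] [ 0.8176 -0.1442  0.0996] [ 0.7768 -0.1757  0.0669]
jar 0.1 0.16 200 [ 0.7591 -0.1935  0.1015] [ 0.7995 -0.1601  0.1599] [ 0.7853 -0.1858  0.1338]
jar 0.16 0.3 532 [ 0.7436 -0.2086  0.1602] [ 0.8095 -0.1468  0.2642] [ 0.7913 -0.195   0.2172]
side guard 1206 [ 0.5208 -0.0655  1.5766] 0.951101329901638 [-0.1488 -0.1104  0.0055  0.0529]
side rack 2863 [0.5729 0.2554 0.5949] 3.6545390133413805e-05 [ 0.0011 -0.0357  0.1274  0.0938]
side bracket [ 0.5251 -0.1399  1.5305] 0.7669056655966497 [-0.0161 -0.0763  0.1596  0.0119]
jar 0.02 0.1 1053 [ 0.7447 -0.2146  0.0201] [ 0.8173 -0.1384  0.0999] [ 0.7766 -0.156   0.0692]
jar 0.1 0.16 213 [ 0.7592 -0.1927  0.1001] [ 0.7956 -0.1553  0.1597] [ 0.784  -0.1813  0.1306]
jar 0.16 0.3 462 [ 0.7428 -0.205   0.1603] [ 0.8105 -0.1414  0.2629] [ 0.7821 -0.1913  0.2088]
```

```bash
cat > plan.py <<'E'
from fit import *
from scipy.spatial.transform import Rotation as Ro
GU=np.array([.522,-.071,1.557]); RKP=np.array([.573,.253,.594])
def rot(a):return np.array([[np.cos(a),-np.sin(a)],[np.sin(a),np.cos(a)]])
def q(psi):
    x=np.array([np.cos(psi),np.sin(psi),0]);z=np.array([0,0,-1.]);return Ro.from_matrix(np.c_[x,np.cross(z,x),z]).as_quat()
def comp(a,b):return np.r_[a[:2]+rot(a[2])@b[:2],a[2]+b[2]]
def inv(a):return np.r_[-rot(-a[2])@a[:2],-a[2]]
def tcp(b,gx,z):  # world bracket pose -> tool pose
    return np.r_[b[:2]+rot(b[2])@[gx,0],z],q(b[2])
def corner(phi,cx,cy):
    R=rot(-phi);W=np.array([[0,-.033],[-.008,-.033]])@R.T
    return np.r_[rot(phi)@(W.T.min(1)*[1,0]+W.T.max(1)*[0,1]-[.012+cx,-.012-cy]),phi]
WALL=[(-.008,0,-.113,-.033),(-.008,0,.033,.053),(-.146,0,-.113,-.105),(-.146,0,.045,.053),(-.146,-.138,-.113,.053)]
def clear(b,gx):
    bs=L+[(gx-.012,gx+.012,.012,.027),(gx-.012,gx+.012,-.027,-.012)];P=[]
    for i,(x0,x1,y0,y1) in enumerate(bs):
        X,Y=np.meshgrid(np.linspace(x0,x1,30),np.linspace(y0,y1,20));P.append(np.c_[X.ravel(),Y.ravel()])
    P=np.vstack(P)@rot(b[2]).T+b[:2];return min(box(P,w).min() for w in WALL)
def waypoints(b0,n=7):
    w=[corner(0,.010,.012)]
    for k in range(1,n):
        s=k/(n-1);w.append(corner(-np.pi/2*s,.011,.012+.018*s*s))
    e=w[-1].copy();e[0]=.112;w.append(e);return [b0]+w
E
python3 - <<'E'
from plan import *
np.set_printoptions(precision=3,suppress=True)
B=np.array([.5267,-.1485,1.5502]);gx=.142
b0=comp(inv(GU),B);w=waypoints(b0);print(b0)
for a,b in zip(w,w[1:]):
    g=[]
    for s in np.linspace(0,1,9):
        psi=a[2]+s*(b[2]-a[2]);t=(1-s)*(a[:2]+rot(a[2])@[gx,0])+s*(b[:2]+rot(b[2])@[gx,0])
        g.append(clear(np.r_[t-rot(psi)@[gx,0],psi],gx))
    p=tcp(comp(GU,b),gx,.003);print(b,min(g).round(4),p[0],inverse_kinematics(*p))
E
```

```text
[-0.077 -0.006 -0.007]
[-0.03  -0.009  0.   ] 0.01 [0.533 0.041 0.003] [-0.053  0.563  1.854 -0.     0.725 -0.039]
[-0.023 -0.001 -0.262] 0.01 [0.562 0.042 0.003] [-0.047  0.589  1.787 -0.     0.766  0.228]
[-0.013  0.004 -0.524] 0.011 [0.59  0.038 0.003] [-0.052  0.615  1.722 -0.     0.805  0.485]
[-0.     0.007 -0.785] 0.0086 [0.616 0.028 0.003] [-0.066  0.639  1.661 -0.     0.842  0.733]
[ 0.014  0.006 -1.047] 0.0086 [0.64  0.013 0.003] [-0.088  0.662  1.606 -0.     0.874  0.973]
[ 0.029  0.001 -1.309] 0.011 [ 0.659 -0.007  0.003] [-0.116  0.682  1.557 -0.     0.903  1.207]
[ 0.042 -0.01  -1.571] 0.011 [ 0.675 -0.031  0.003] [-0.148  0.698  1.518 -0.     0.926  1.436]
[ 0.112 -0.01  -1.571] 0.011 [0.676 0.039 0.003] [-0.044  0.699  1.514 -0.     0.928  1.54 ]
```

Run:
```python
from plan import *
np.set_printoptions(precision=4,suppress=True)
B=np.array([.5267,-.1485,1.5502]);gx=.142
p,o=tcp(B,gx,.003)
move_gripper(.046)
move_ptp(p+[0,0,.17],o);print(current_clock())
servo_line(p+[0,0,.03],o,rate=.2)
print(servo_line(p,o,rate=.06,contact_N=6),current_position())
move_gripper(0.0);print(current_finger_gap(),current_grip_force(),current_clock())
w=waypoints(comp(inv(GU),B))
t,o=tcp(comp(GU,w[1]),gx,.003);servo_line(t,o,rate=.08)
print(current_finger_gap(),current_force(),current_clock())
for n in("side","top"):
    c=capture(n);cv2.imwrite(f"pics/{n}1.png",c["image"])
    b=comp(GU,w[1]);r=brk(c,b[:2]+[0.03,.03],b,.16);print(n,r,comp(inv(GU),r[0]))
```

```text
3.7667
False [ 0.5295 -0.0065  0.0027]
0.023521383905529488 29.986329674720764 5.7417
0.023795913758609902 [1.0658 2.1584 5.0925] 6.4833
side (array([ 0.5348, -0.011 ,  1.6263]), np.float64(3.3205477225970247e-06), array([-0.0119, -0.012 ,  0.0797,  0.0118])) [ 0.0602 -0.012   0.0693]
top (array([ 0.531 , -0.0986,  1.5589]), np.float64(0.0006975317216085978), array([-0.0121, -0.0737,  0.0967,  0.0119])) [-0.0275 -0.0094  0.0019]
```

View pics/side1.png

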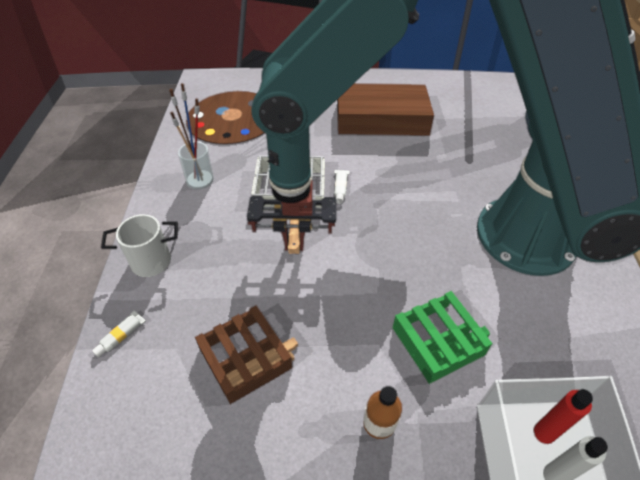

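The side view shows the gripper holding the arm's end at (293,235). The top-camera fit puts the bracket about 2.5 mm from plan, so I correct the grasp offset and turn it.

Run:
```python
from plan import *
np.set_printoptions(precision=4,suppress=True)
gx=.1395
w=waypoints(np.zeros(3))
for i in range(2,len(w)):
    t,o=tcp(comp(GU,w[i]),gx,.003)
    hit=servo_line(t,o,rate=.06 if i<len(w)-1 else .1,contact_N=15)
    print(i,hit,current_force(),current_finger_gap(),round(current_clock(),2))
    if hit or i in(4,6,8):
        b=comp(GU,w[i])
        c=capture("top");cv2.imwrite(f"pics/top2_{i}.png",c["image"])
        r=brk(c,comp(b,np.array([.05,-.02,0]))[:2],b,.15);print("fit-plan",comp(inv(GU),r[0])-w[i],r[1:])
    if hit:break
```

```text
2 False [-3.2972  0.3952 10.3104] 0.023665924577378063 7.21
3 False [-4.9063 -0.2364 10.8742] 0.02401248669557317 7.83
4 False [-4.0716 -0.832  10.1576] 0.02347053259294911 8.43
fit-plan [-0.0387 -0.029   0.357 ] (np.float64(4.196982936504421e-06), array([-0.0111, -0.0296,  0.1314,  0.0119]))
5 False [-3.7406 -0.3362  9.8365] 0.023853462638614868 9.09
6 False [-3.5784  0.1916  9.4183] 0.023632943496785647 9.7Traceback (most recent call last):
  File "<stdin>", line 12, in <module>
  File "fit.py", line 25, in brk
    def brk(c,ctr,g,rad=.2):return fit(pts(c,.008,.03,ctr,rad,.018,"wood"),L,np.array(g))
                                       ~~~^^^^^^^^^^^^^^^^^^^^^^^^^^^^^^^^
  File "fit.py", line 24, in pts
    return onplane(c,uv[k],zp)
  File "h.py", line 7, in onplane
    R=np.array(c["R"]);t=np.array(c["t"]);p=rays(c,uv);d=np.c_[p,np.ones(len(p))]@R;o=-R.T@t
                                            ~~~~^^^^^^
  File "h.py", line 5, in rays
    return cv2.undistortPoints(uv.reshape(-1,1,2),K,np.array([c["k1"],0,0,0,0],float)).reshape(-1,2)
           ~~~~~~~~~~~~~~~~~~~^^^^^^^^^^^^^^^^^^^^^^^^^^^^^^^^^^^^^^^^^^^^^^^^^^^^^^^^
cv2.error: OpenCV(4.12.0) /io/opencv/modules/calib3d/src/undistort.dispatch.cpp:347: error: (-215:Assertion failed) CV_IS_MAT(_src) && CV_IS_MAT(_dst) && (_src->rows == 1 || _src->cols == 1) && (_dst->rows == 1 || _dst->cols == 1) && _src->cols + _src->rows - 1 == _dst->rows + _dst->cols - 1 && (CV_MAT_TYPE(_src->type) == CV_32FC2 || CV_MAT_TYPE(_src->type) == CV_64FC2) && (CV_MAT_TYPE(_dst->type) == CV_32FC2 || CV_MAT_TYPE(_dst->type) == CV_64FC2) in function 'cvUndistortPointsInternal'
```

Run:
```python
import cv2,numpy as np
from bench import capture
c=capture("side")["image"];t=cv2.imread("pics/top2_6.png")
cv2.imwrite("pics/both6.png",np.hstack([cv2.resize(t[60:300,280:500],(400,436)),cv2.resize(c[100:318,180:380],(400,436))]))
```

```text
(no output)
```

View pics/both6.png

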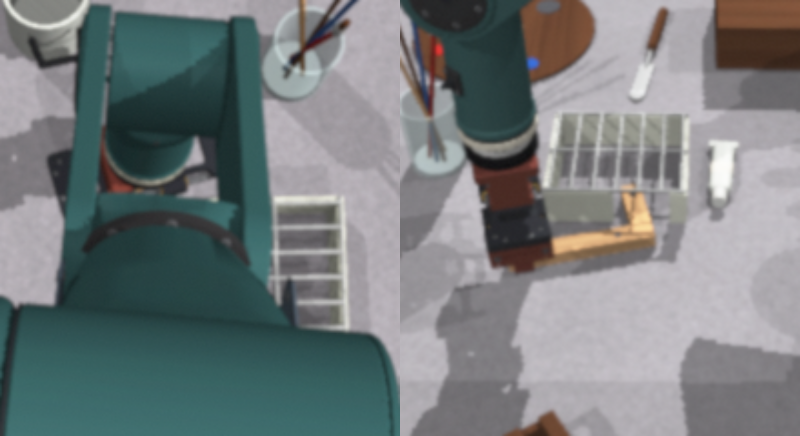

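The top view is now hidden by the arm. In the side crop the short arm points back through the opening at (635,210) and is clear of both wall ends. I finish the turn, draw it out and let go.

Run:
```python
from plan import *
np.set_printoptions(precision=4,suppress=True)
gx=.1395
w=waypoints(np.zeros(3))
def look(b,n="side"):
    c=capture(n);r=brk(c,comp(b,np.array([.05,-.02,0]))[:2],b,.16);print("fit-plan",n,comp(inv(GU),r[0])-comp(inv(GU),b),r[1:]);return r[0]
look(comp(GU,w[6]))
for i in range(7,len(w)):
    t,o=tcp(comp(GU,w[i]),gx,.0035)
    hit=servo_line(t,o,rate=.06 if i<len(w)-1 else .1,contact_N=15)
    print(i,hit,current_force(),round(current_clock(),2))
    look(comp(GU,w[i]))
    if hit:break
if not hit:
    servo_line(t-[0,0,.001],o,rate=.05);move_gripper(.046);sleep(.3)
    servo_line(t+[0,0,.09],o,rate=.2)
    # aside, over the place of the second grasp
    sleep(.1)
    for n in("side","top"):
        b=look(comp(GU,w[-1]),n);print(b);cv2.imwrite(f"pics/{n}3.png",capture(n)["image"])
print(current_clock())
```

```text
fit-plan side [ 0.0091  0.003  -0.0097] (np.float64(0.7934207740120025), array([-0.0123, -0.0681,  0.1025,  0.0159]))
7 False [-0.4225  2.2855  3.5621] 10.46
fit-plan side [ 0.0092  0.0019 -0.0267] (np.float64(0.39778537001182696), array([-0.0117, -0.0781,  0.1247,  0.0152]))
8 False [-0.5383  0.2521 -0.5244] 11.36
fit-plan side [ 0.0063  0.0016 -0.0079] (np.float64(0.6173843875572305), array([-0.0125, -0.0795,  0.1276,  0.0165]))
fit-plan side [0.0061 0.0017 0.0017] (np.float64(0.5313325232950538), array([-0.0123, -0.0791,  0.1529,  0.0157]))
[ 0.5319  0.0469 -0.0121]
fit-plan top [-0.002  -0.1316 -0.0523] (np.float64(3.7508647981037383e-07), array([-0.0119, -0.011 ,  0.02  ,  0.0111]))
[ 0.6651  0.0371 -0.0661]
13.425
```

View pics/side3.png

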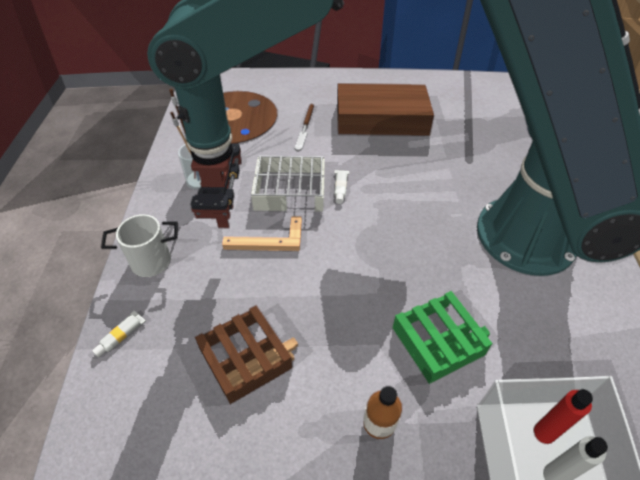

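The bracket lies flat and free in front of the guard, with its corner at (297,243) and its long arm running to (225,242). I refit it from top-face points only, take it near the short arm, lift it over to the rack and set it down in front of the empty bay.

```bash
cat >> plan.py <<'E'
def top_fit(n,b,rad=.13):
    c=capture(n);P=pts(c,.0145,.03,comp(b,np.array([.05,-.02,0]))[:2],rad,.018,"wood");r=fit(P,L,b);return r[0],r[1],r[2],len(P)
E
python3 - <<'E'
from plan import *
np.set_printoptions(precision=4,suppress=True)
b=np.array([.530,.043,-.012]);r=top_fit("side",b);print(r)
p0,_=tcp(b,.029,.1);move_ptp(np.r_[p0[:2],.1],q(0))
r=top_fit("side",b);print(r)
r=top_fit("top",b);print(r)
c=capture("side");cv2.imwrite("pics/s4.png",c["image"]);print(current_clock())
E
```

```text
(array([ 0.5311,  0.0444, -0.0157]), np.float64(0.008987335054962069), array([-0.0114, -0.0767,  0.1541,  0.0125]), 826)
(array([ 0.5309,  0.0443, -0.0137]), np.float64(0.010335768765137815), array([-0.0112, -0.0765,  0.1543,  0.0128]), 824)
(array([ 0.5318,  0.0379, -0.0021]), np.float64(1.0079289018013542e-06), array([-0.0119, -0.0762,  0.0227,  0.0118]), 579)
14.1583
```

Run:
```python
from plan import *
np.set_printoptions(precision=4,suppress=True)
b=np.array([.531,.0423,-.013]);gx=.030
p,o=tcp(b,gx,.0035);servo_line(np.r_[p[:2],.03],o,rate=.15)
hit=servo_line(p,o,rate=.05,contact_N=6);print(hit,current_position(),current_force())
if not hit:
    move_gripper(0.);print(current_finger_gap(),current_grip_force())
    servo_line(p+[0,0,.075],o,rate=.15)
    print(top_fit.__name__,current_finger_gap(),current_force())
    t,o2=tcp(comp(RKP,np.array([-.198,0,0])),gx,.0785)
    servo_line(t,o2,rate=.12)
    servo_line(np.r_[t[:2],.004],o2,rate=.08,contact_N=12);print(current_position(),current_force())
    bp=comp(RKP,np.array([-.198,0,0]))
    for n in("top","side"):
        r=top_fit(n,bp);print(n,comp(inv(RKP),r[0]),r[1:]);cv2.imwrite(f"pics/{n}5.png",capture(n)["image"])
print(current_clock())
```

```text
False [0.5609 0.0419 0.0033] [0.3058 0.3557 0.693 ]
0.023764616122535387 29.981956779956818
top_fit 0.023877005512229526 [-0.499   0.5872 -1.6898]
[0.433  0.1587 0.0036] [-0.8913  0.0041  5.288 ]
top [-0.1988 -0.004   0.005 ] (np.float64(9.141243366663318e-06), array([-0.0118, -0.0734,  0.1577,  0.0117]), 235)
side [-0.1672  0.0038 -0.0001] (np.float64(0.0003061127584854977), array([ 0.0029, -0.0126,  0.1272,  0.0117]), 609)
19.3
```

View pics/side5.png

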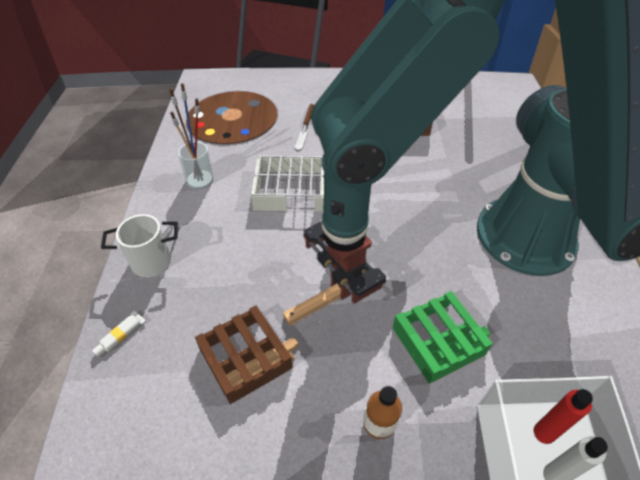

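The bracket is held flat, with the long arm's end at (290,313) lined up with the empty bay (centre line within 4 mm, angle within 0.005 rad). Sliding it in.

Run:
```python
from plan import *
np.set_printoptions(precision=4,suppress=True)
gx=.030;bp=comp(RKP,np.array([-.062,0,0]))
t,o=tcp(bp,gx,.004)
print(servo_line(t,o,rate=.07,contact_N=12),current_position(),t,current_force())
servo_line(t-[0,0,.001],o,rate=.05);move_gripper(.038);sleep(.2);print(current_grip_force(),current_finger_gap())
servo_line(t+[0,0,.12],o,rate=.15)
b=t[:2]-t[:2]/np.linalg.norm(t[:2])*0.05
servo_line(np.r_[b,.22],o,rate=.2)
for n in("top","side"):
    r=top_fit(n,bp,.16);print(n,comp(inv(RKP),r[0]),r[1:]);cv2.imwrite(f"pics/{n}6.png",capture(n)["image"])
print(current_clock())
```

```text
True [0.433  0.1587 0.0036] [0.5465 0.2351 0.004 ] [-0.6702 -1.2514  5.5392]
0.0 0.03782840033690593
top [-0.0682 -0.0137 -0.1635] (np.float64(2.6760328563480035e-06), array([-0.0111, -0.0632,  0.0108,  0.0112]), 207)
side [-0.0646  0.0033  0.0017] (np.float64(10.156131077603302), array([-0.0108, -0.074 ,  0.1733,  0.0646]), 1248)
25.05
```

View pics/side6.png

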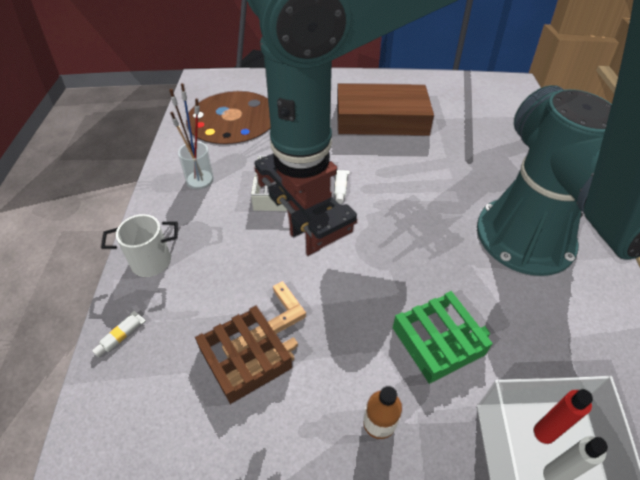

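The contact stop tripped at the start of the slide, but the next line carried the bracket in. The corner is now at about (297,316), outside the mouth, and the arm is under the slats of the empty bay. I check that it lies flat and hand in.

Run:
```python
from plan import *
np.set_printoptions(precision=4,suppress=True)
c=capture("side");P,uv=cloud(c);l=(P[:,:2]-RKP[:2])@rot(RKP[2])
for nm,m in(("short",(abs(l[:,0]+.064)<.008)&(l[:,1]<-.02)&(l[:,1]>-.07)),("long",(l[:,0]>-.05)&(l[:,0]<-.005)&(abs(l[:,1])<.008)),("inbay",(l[:,0]>.0)&(l[:,0]<.12)&(abs(l[:,1])<.025)&(P[:,2]<.03)&(P[:,2]>.012))):
    print(nm,m.sum(),np.percentile(P[m,2],[10,50,90]),l[m].max(0),l[m].min(0))
print(close_job(),current_clock())
```

```text
short 520 [0.0168 0.3231 0.342 ] [-0.056 -0.02 ] [-0.072 -0.07 ]
long 538 [0.018  0.4529 0.5587] [-0.0069  0.008 ] [-0.0499 -0.0079]
inbay 315 [0.0153 0.0177 0.0194] [0.0921 0.0152] [ 0.0111 -0.0107]
the job is handed in; nothing more can be done
the job is handed in; nothing more can be done
```

The bracket was drawn out, laid down and let go in front of the guard, then slid flat into the empty bay with its long arm about 92 mm inside and its short arm outside; the jar was not touched, and the job is handed in (about 25 s used), though no verdict came back.

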